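# Unpin the blue thread chest and take off its lid

### The job

On the fly-tying bench, pull the red-handled retaining pin out of the staple of the blue thread chest and lay it on the cork mat. Then lift the blue lid off the chest and lay it on the mat as well, right way up and flat. Set both down rather than dropping them; the green chest stays shut.

Things in the scene. Friction and masses are not known exactly. Their poses are not given: they have to be found in the camera images.
- blue_chest: blue chest fixed to the bench, 100 (x) x 140 (y) x 60 high mm; origin: centre of its underside; front: its -x. A steel wire loop (staple, 20 mm wide inside, top 82 mm up) stands at x = -63 mm. The lid's tongue runs through it with the pin lying on top, so the lid is locked until the pin is drawn level along the chest's -x, 40 mm or more. Ignore the like green chest; they may swap sides
- pin: pin, 50 g. Red handle block 36 (x) x 16 (y) x 30 high mm, gripped across y from above; origin: centre of its underside. A steel bar 10 wide, 8 high mm, underside level with the handle's, runs along +x to 68 mm from the origin. It starts parallel to the chest's x axis, origin about 101 mm in front of the chest's and 66 mm up, about 5 mm side play in the staple
- blue_lid: loose blue lid, 180 to 290 g. Plate 100 (x) x 140 (y) x 6 mm on a 5 mm deep lip; origin: centre of the lip's underside, plate top 11 mm above it. Tongue 12 mm wide, to x = -78 mm. Pale wooden handle amid the top: 46 (x) x 16 (y) mm, 11 to 45 mm above the origin, gripped across y. Fitted: axes as the chest's, origin 55 mm up; lift 30 mm before moving sideways
- mat: brown cork mat fixed to the bench between the two chests, 200 (x) x 240 (y) x 4 mm; origin: centre of its underside, on the bench. Pin and lid fit side by side: for instance the pin along x at y = +100 or -100 mm, and the lid, axes along the mat's, 30 mm to the other side of the middle

How it is judged:
On the way, in this order (a step that is already met when the one before it is completed fails the run):
1. the pin is drawn out of the staple, at least 35 mm from its place, with the lid still on the chest (distance of pin from where it was at the start of the episode above 0.035 m and z of blue_lid in the frame of blue_chest below 0.075 m), for 0.1 s.
2. the lid is lifted clear of the chest, by more than 20 mm (z of blue_lid in the frame of blue_chest above 0.076 m), for 0.1 s.
At the end, for the whole second after the job is handed in: Pin and lid both lie at rest on the cork mat, released: the origin of each over the mat (within 100 mm of its centre along the mat's x and 120 mm along its y) and less than 30 mm above the bench; the lid right way up, within 10 degrees of level (x of pin in the frame of mat between -0.1 and 0.1 m and y of pin in the frame of mat between -0.12 and 0.12 m and height (world z) of each of pin, blue_lid below 0.03 m and x of blue_lid in the frame of mat between -0.1 and 0.1 m and y of blue_lid in the frame of mat between -0.12 and 0.12 m and angle between blue_lid's own z axis and vertical below 0.17 rad and linear speed of each of blue_lid, pin below 0.03 m/s and contact force between the fingers and blue_lid below 0.1 N and contact force between the fingers and pin below 0.1 N); the robot touches nothing.
It fails at once if the lid is dropped from more than about 30 mm or thrown (it moves faster than 0.8 m/s out of the fingers) (linear speed of blue_lid above 0.8 m/s and contact force between the fingers and blue_lid below 0.1 N).
It fails at once if the pin is dropped from more than about 30 mm or thrown (it moves faster than 0.8 m/s out of the fingers) (linear speed of pin above 0.8 m/s and contact force between the fingers and pin below 0.1 N).
It also fails if it takes over 58 s, if anything falls off the work surface, if the arm or the gripper's body presses on something with over 40 N, if the wrist force passes 120 N, or if a joint passes its speed limit or range.

### The arm

A 6-joint arm with a two-finger parallel gripper is mounted at the origin on the work surface. World frame = base frame: x ahead of the robot, y to its left, z up, the work surface at z = 0. Lengths are in m, angles in rad, forces in N, time in s.
With the tool pointing down it reaches from about 0.325 to 0.9 m from the base axis. Payload 6.1 kg.
Tool frame: the origin (TCP) lies between the finger pads; the fingertips stand env.nose_length ahead of it and the grasp point (between the pads) is the TCP (env.nose_length is the distance from the TCP to the fingertips, in m); z points along the fingers, y is the line along which they close (so a half turn about z gives the same grasp; the last joint's range is limited). The gripper opens to 85 mm and grips with 20 to 120 N. Pads are 22 mm wide; open, the fingers measure 114 mm over their backs; the gripper's body (76 mm by 85 mm) begins 54 mm behind the grasp point. The pads swing forward as they close: fully open they stand 13 mm farther back than shut.
Start: joints at [-1.419, 0.22, 1.526, -0, 1.395, -0.126], TCP at [0.171, -0.601, 0.25] pointing down, gripper open.
Joint ranges: [-2.98, 2.98], [-0.91, 2.08], [0.09, 2.57], [-1.24, 4.39], [0.2, 2.65], [-2.68, 2.68]. Speed limits (rad/s): [2.57, 2.57, 3.01, 3.14, 3.14, 3.14].

### API

Orientations are given as a rotation vector (axis times angle).
In Python, from workcell import env gives the robot as it stands.
- The arm moves only by the shell command python3 -m pendant 'ROWS' [FORCE]. ROWS is JSON, a list that holds one entry, the list of rows, each a list of 5 numbers: the opening, from -1 (shut) to 1 (fully open), then the shift along the tool's x, y, z in units of 50 mm (1.0 is 50 mm), then the turn about the tool's z in units of 5 degrees (1.0 is 5 degrees). In form: [[[gripper, tx, ty, tz, twist], ...]]. A call has exactly 10 rows; each row is the pose to reach, as a shift and turn from the pose commanded when the call began, along the tool's axes at that moment; what a row does not reach only later rows make up. A row lasts 1/10 s, in which the tool goes at most 50 mm and 8.59 degrees, less where a joint would pass 70% of its speed; a pose out of reach is approached as far as the arm can. A call with a gripper value outside its range is refused whole. The fingers move at their own pace and stop on an object; FORCE is the grip in N (left out, the last holds). Time passes only in rows, so rows that repeat a pose let the fingers close, or fill a call up. It gives the time, the measured TCP pose, the force, the opening and the grip force at its end, in the units of the state.
- env.state(): the state, without advancing time (a new reading comes with each control period).
- env.grab_frame(name): name is "side" or "top" or "wrist"; returns a dict with "frame" (384x512x3 uint8, red, green, blue), "intrinsics" (3x3 intrinsics, pixels), "k1" (the pictures are not rectified: a ray, as slopes to the right and down, at radius r is drawn at 1 + k1 r^2 times it, then the intrinsics apply), "world_to_cam" (4x4, takes a point from world to camera coordinates). Camera axes: x right, y down, z forward; pixel columns grow to the right and rows downward; lengths in m; the calibration is good to about 2 mm. A picture is of the moment at which its call begins. There is no depth.
- env.hand_in(): hands the job in; it is judged then, once.
The state is a dict: "time": time; "joint_positions": joint angles; "qvel": joint speeds; "tau": joint torques, N m; "eef_pos": TCP position; "tcp_rot": TCP orientation; "contact_force": force on the tool from outside, world axes, zero at the start; "ft_torque": the same for the moment, N m; "opening": opening from 0.0 (shut) to 1.0 (fully open); "grasp_force": force on a finger pad.
Only numpy, scipy, OpenCV 4.12 (cv2) and the standard library are available. Lean on these libraries where they do the work, as an engineer would, in place of code of your own. Each camera call takes 0.05 s, during which the arm holds its last target. There are 200 camera calls.

## Working session

There is one attempt and no reset: what is moved stays moved. The work goes in short steps, Python scripts to look and compute and a shell command to move; the robot and the scene stay as the last step left them, time stands still between calls to the robot, and variables do not carry over. Pictures are saved under pics/ and viewed, at most 10 in all, crops included, and the job is handed in when it is done.

```bash
mkdir -p pics; ls
python3 - <<'E'
from workcell import env
import cv2,numpy as np
print(env.state(), env.nose_length)
for n in ("top","side"):
    f=env.grab_frame(n); cv2.imwrite(f"pics/{n}0.png",f["frame"][...,::-1])
    print(n,f["intrinsics"],f["k1"],np.linalg.inv(f["world_to_cam"]).round(3))
E
```

```text
pics
{'time': 0.0, 'joint_positions': array([-1.41909899e+00,  2.21224759e-01,  1.52761022e+00,  3.56419889e-05,
        1.39471233e+00, -1.26075297e-01]), 'qvel': array([-6.20671839e-04, -9.03555607e-04, -6.75345468e-04,  5.65586932e-05,
        8.83598878e-04, -1.12656662e-04]), 'tau': array([-1.21062043e-03, -4.96904826e+01, -3.89397454e+01, -3.62794499e-04,
        1.12392695e-02,  4.16874162e-07]), 'eef_pos': array([ 0.17131904, -0.60046884,  0.24920053]), 'tcp_rot': array([-3.10940684e+00, -4.34642441e-01, -1.57632531e-05]), 'contact_force': array([0.62439559, 0.64172341, 0.22412331]), 'ft_torque': array([-0.0412237 ,  0.02433388,  0.01397245]), 'grasp_force': 0.0, 'opening': 0.9996814191144913} 0.019
top [[370.90140728   0.         257.06315849]
 [  0.         370.90140728 192.75069755]
 [  0.           0.           1.        ]] -0.0057440072025785535 [[-0.002 -0.988  0.153  0.408]
 [-0.999  0.007  0.035 -0.001]
 [-0.036 -0.153 -0.988  0.924]
 [ 0.     0.     0.     1.   ]]
side [[353.12036967   0.         251.62915381]
 [  0.         353.12036967 182.99310226]
 [  0.           0.           1.        ]] -0.0816771843550367 [[ 0.995 -0.038  0.089  0.476]
 [-0.094 -0.591  0.801 -0.569]
 [ 0.022 -0.806 -0.591  0.491]
 [ 0.     0.     0.     1.   ]]
```

View pics/top0.png

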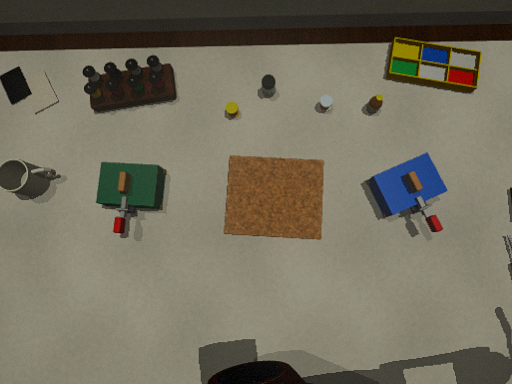

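View pics/side0.png

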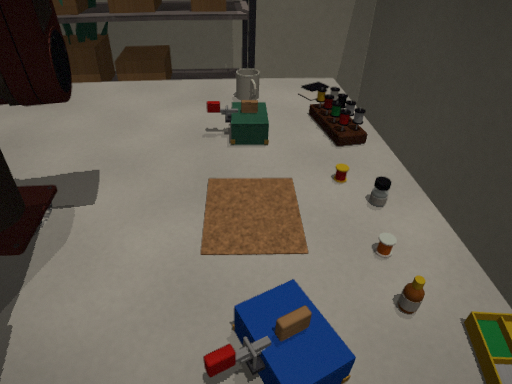

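The top view shows the blue chest on the right at about (408,184), with the red pin handle at (434,223), the lid handle at (413,181) and the mat centre at (275,197). The side view shows the pin handle at (220,360) and the lid handle at (293,324). Next I'll measure these.

```bash
cat > h.py <<'E'
from workcell import env
import cv2,numpy as np
def ray(f,p):
    p=np.asarray(p,float).reshape(-1,1,2)
    u=cv2.undistortPoints(p,f["intrinsics"],np.array([f["k1"],0,0,0.]))[:,0]
    T=np.linalg.inv(f["world_to_cam"]); d=np.c_[u,np.ones(len(u))]@T[:3,:3].T
    return T[:3,3],d
def plane(f,p,z):
    o,d=ray(f,p); return o+d*((z-o[2])/d[:,2])[:,None]
def mask(f,lo,hi,roi):
    h=cv2.cvtColor(f["frame"],cv2.COLOR_RGB2HSV); m=cv2.inRange(h,lo,hi)
    x0,y0,x1,y1=roi; k=np.zeros_like(m); k[y0:y1,x0:x1]=m[y0:y1,x0:x1]; return k
def big(m): return max(cv2.findContours(m,cv2.RETR_EXTERNAL,cv2.CHAIN_APPROX_NONE)[0],key=cv2.contourArea)
def rect(f,c,z):
    q=plane(f,c[:,0],z)[:,:2]; r=cv2.minAreaRect((q*1000).astype(np.float32)); return r
def tri(f,p,g,q):
    (a,d),(b,e)=ray(f,p),ray(g,q); d,e=d[0],e[0]
    s=np.linalg.lstsq(np.c_[d,-e],b-a,rcond=None)[0]; P,Q=a+s[0]*d,b+s[1]*e; return (P+Q)/2,np.linalg.norm(P-Q)
E
python3 - <<'E'
from h import *
t=env.grab_frame("top"); s=env.grab_frame("side")
hs=cv2.cvtColor(t["frame"],cv2.COLOR_RGB2HSV)
for p in [(434,223),(408,195),(413,181),(275,197)]: print(p,hs[p[1],p[0]])
red=mask(t,(0,150,100),(8,255,255),(415,205,455,240)); red|=mask(t,(172,150,100),(180,255,255),(415,205,455,240))
blue=mask(t,(105,150,60),(128,255,255),(355,140,455,225))
wood=mask(t,(5,80,70),(22,255,255),(395,165,430,200))
mat=mask(t,(5,80,60),(22,255,255),(215,145,335,250))
for n,m,z in(("red",red,.096),("blue",blue,.066),("wood",wood,.1),("mat",mat,.004)):
    c=big(m); print(n,cv2.minAreaRect(c),rect(t,c,z))
sr=mask(s,(0,150,100),(8,255,255),(190,330,250,384))|mask(s,(172,150,100),(180,255,255),(190,330,250,384))
sw=mask(s,(5,80,70),(22,255,255),(265,300,320,345))
V=t["frame"]
for n,a,b in(("pin",red,sr),("wood",wood,sw)):
    ca,cb=cv2.minAreaRect(big(a))[0],cv2.minAreaRect(big(b))[0]; print(n,tri(t,ca,s,cb))
def crop(fr,x0,y0,x1,y1): return cv2.resize(fr[y0:y1,x0:x1,::-1],(400,400),interpolation=cv2.INTER_NEAREST)
cv2.imwrite("pics/c1.png",np.hstack([crop(V,355,140,455,240),crop(s["frame"],190,270,304,384)]))
E
```

```text
(434, 223) [  1 199 146]
(408, 195) [110 190 142]
(413, 181) [ 16 149 113]
(275, 197) [ 14 164 131]
red ((436.1000671386719, 222.70004272460938), (15.652474403381348, 5.81377649307251), 63.43495178222656) ((466.72662353515625, -364.1434020996094), (33.64850616455078, 12.96834659576416), 22.783283233642578)
blue ((409.9349670410156, 183.25686645507812), (43.28378677368164, 60.91178894042969), 65.55604553222656) ((560.0347290039062, -323.62432861328125), (98.88015747070312, 140.09469604492188), 23.34654426574707)
wood ((415.0000305175781, 180.5), (19.677396774291992, 5.81377649307251), 63.43495178222656) ((560.5695190429688, -323.0365905761719), (43.781795501708984, 13.187710762023926), 22.74469566345215)
mat ((274.08978271484375, 196.794189453125), (97.2863998413086, 79.46895599365234), 3.012787342071533) ((541.472900390625, -9.534736633300781), (240.2365264892578, 200.47903442382812), 86.501708984375)
pin (array([ 0.46649503, -0.36408841,  0.09622891]), np.float64(0.0002301255998398625))
wood (array([ 0.56074051, -0.32360083,  0.09859568]), np.float64(7.884359923392015e-06))
```

View pics/c1.png

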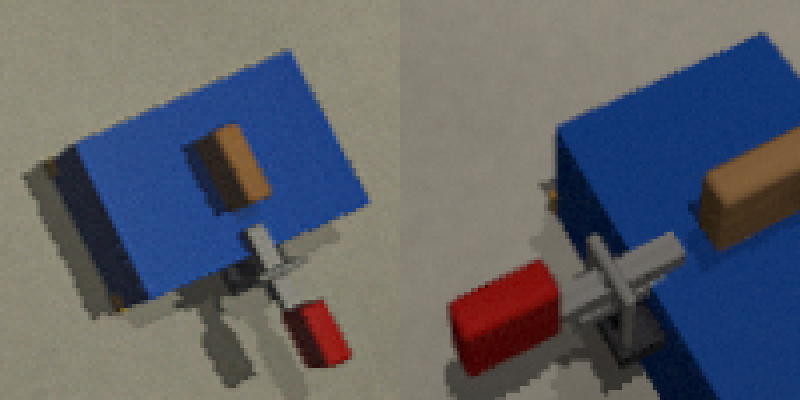

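The two views agree. The chest centre is at (560,-323.5) mm with a yaw of 23.3°. The pin origin is at (466.6,-364.1) mm, 101.7 mm in front of the chest, and its top is at 96 mm, as specified. The mat centre is at (541.5,-9.5) mm, with a yaw of about -3.5°. I'll move above the pin: tx 6.98, ty -2.93, twist -1.48.

```bash
cat >> h.py <<'E'
from scipy.spatial.transform import Rotation as Ro
def go(P,yaw=None):
    "needed shift in units (50 mm) and twist units (5 deg) from the measured pose; yaw: tool x, deg world"
    s=env.state(); R=Ro.from_rotvec(s["tcp_rot"]).as_matrix(); a=np.degrees(np.arctan2(R[1,0],R[0,0]))
    print("pos",s["eef_pos"].round(4),"yaw",a.round(2),"tilt z",R[:,2].round(3)); tw=0 if yaw is None else (a-yaw)/5
    print("shift",(R.T@(np.array(P)-s["eef_pos"])/.05).round(3),"twist",round(tw,2))
E
python3 -m pendant '[[[1,0.4,-0.17,0,-0.15],[1,1.2,-0.5,0.1,-0.3],[1,2.0,-0.84,0.2,-0.5],[1,2.8,-1.18,0.3,-0.7],[1,3.6,-1.51,0.4,-0.9],[1,4.4,-1.85,0.5,-1.1],[1,5.2,-2.18,0.6,-1.3],[1,6.0,-2.52,0.8,-1.48],[1,6.7,-2.81,0.9,-1.48],[1,6.98,-2.93,1.0,-1.48]]]' 40
python3 -c "
from h import *
go([.4667,-.3641,.085],23.3)
f=env.grab_frame('wrist');cv2.imwrite('pics/w1.png',f['frame'][...,::-1])"
```

```text
time: 1.2
eef_pos: [0.469, -0.3619, 0.1998]
tcp_rot: [-3.075, -0.639, -0.001]
contact_force: [0.2, -1.2, -0.1]
opening: 1.0
grasp_force: 0.0
pos [ 0.469  -0.3619  0.1998] yaw 23.49 tilt z [ 0.     0.001 -1.   ]
shift [-0.061  0.025  2.295] twist 0.04
```

View pics/w1.png

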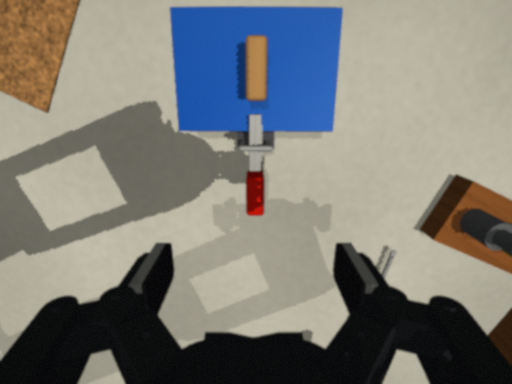

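The wrist view shows the pin handle at (256,193), in line with the lid handle and centred between the fingers. I'll descend.

```bash
python3 -m pendant '[[[1,0,0,0.2,0],[1,0,0,0.5,0],[1,0,0,0.8,0],[1,0,0,1.1,0],[1,0,0,1.4,0],[1,0,0,1.6,0],[1,0,0,1.8,0],[1,0,0,1.8,0],[1,0,0,1.8,0],[1,0,0,1.8,0]]]'
python3 -c "
from h import *
go([.4667,-.3641,.085],23.3)"
```

```text
time: 2.25
eef_pos: [0.4674, -0.3649, 0.1112]
tcp_rot: [3.075, 0.635, 0.001]
contact_force: [-0.8, 0.5, 0.2]
opening: 0.999
grasp_force: 0.0
pos [ 0.4674 -0.3649  0.1112] yaw 23.33 tilt z [ 0.001 -0.001 -1.   ]
shift [-0.007 -0.02   0.524] twist 0.01
```

```bash
python3 -m pendant '[[[1,0,-0.02,0.2,0],[1,0,-0.02,0.4,0],[1,0,-0.02,0.52,0],[0.2,0,-0.02,0.52,0],[-0.4,0,-0.02,0.52,0],[-1,0,-0.02,0.52,0],[-1,0,-0.02,0.52,0],[-1,0,-0.02,0.52,0],[-1,0,-0.02,0.52,0],[-1,0,-0.02,0.52,0]]]' 40
python3 -c "
from h import *
go([.4667,-.3641,.085],23.3)"
```

```text
time: 3.25
eef_pos: [0.4667, -0.3637, 0.0848]
tcp_rot: [3.076, 0.635, 0.001]
contact_force: [-0.8, 0.6, 2.7]
opening: 0.181
grasp_force: 43.4
pos [ 0.4667 -0.3637  0.0848] yaw 23.32 tilt z [ 0.001 -0.    -1.   ]
shift [-0.003  0.007 -0.004] twist 0.0
```

```bash
python3 -m pendant '[[[-1,-0.1,0,0,0],[-1,-0.25,0,0,0],[-1,-0.4,0,0,0],[-1,-0.55,0,0,0],[-1,-0.7,0,0,0],[-1,-0.9,0,0,0],[-1,-1.1,0,0,0],[-1,-1.3,0,0,0],[-1,-1.5,0,0,0],[-1,-1.5,0,0,0]]]'
python3 -c "
from h import *
go([.4667,-.3641,.085],23.3)"
```

```text
time: 4.25
eef_pos: [0.396, -0.3936, 0.0839]
tcp_rot: [-3.077, -0.633, 0.001]
contact_force: [0.1, 0.8, -0.8]
opening: 0.185
grasp_force: 43.1
pos [ 0.396  -0.3936  0.0839] yaw 23.24 tilt z [-0.001  0.001 -1.   ]
shift [ 1.531  0.015 -0.023] twist -0.01
```

The pin is drawn out by 76 mm. On the mat it goes at mat (-20,+100), which is world (527.6,91.5) mm with yaw -3.5°.

```bash
python3 -m pendant '[[[-1,0,0,-0.2,0],[-1,0,0,-0.5,0],[-1,0,0,-0.9,0],[-1,0,0,-1.3,0],[-1,0,0,-1.6,0],[-1,0,0,-1.8,0],[-1,0,0,-1.9,0],[-1,0,0,-2,0],[-1,0,0,-2,0],[-1,0,0,-2,0]]]'
python3 -c "
from h import *
go([.5276,.0915,.12],-3.5)"
```

```text
time: 5.25
eef_pos: [0.3973, -0.3929, 0.1836]
tcp_rot: [-3.076, -0.635, 0.001]
contact_force: [0.9, -0.2, -1.2]
opening: 0.177
grasp_force: 43.1
pos [ 0.3973 -0.3929  0.1836] yaw 23.31 tilt z [-0.001  0.001 -1.   ]
shift [ 6.228 -7.864  1.279] twist 5.36
```

```bash
python3 -m pendant '[[[-1,0.16,-0.2,0,0.2],[-1,0.5,-0.63,0,0.6],[-1,0.9,-1.14,0,1.1],[-1,1.3,-1.64,0,1.6],[-1,1.7,-2.15,0,2.1],[-1,2.1,-2.65,0,2.6],[-1,2.5,-3.16,0,3.1],[-1,2.8,-3.54,0,3.6],[-1,3.0,-3.79,0,4.0],[-1,3.1,-3.92,0,4.3]]]'
python3 -c "
from h import *
go([.5276,.0915,.12],-3.5)"
```

```text
time: 6.25
eef_pos: [0.4621, -0.1502, 0.1834]
tcp_rot: [-3.14, -0.05, 0.002]
contact_force: [-0.1, -0.2, -0.4]
opening: 0.178
grasp_force: 43.0
pos [ 0.4621 -0.1502  0.1834] yaw 1.83 tilt z [-0.001  0.001 -1.   ]
shift [ 1.465 -4.788  1.272] twist 1.07
```

```bash
python3 -m pendant '[[[-1,0.1,-0.3,0,0.2],[-1,0.25,-0.8,0.1,0.4],[-1,0.43,-1.4,0.2,0.7],[-1,0.61,-2.0,0.4,1.0],[-1,0.8,-2.6,0.6,1.06],[-1,0.98,-3.2,0.8,1.06],[-1,1.16,-3.8,1.0,1.06],[-1,1.34,-4.35,1.2,1.06],[-1,1.42,-4.65,1.27,1.06],[-1,1.44,-4.7,1.27,1.06]]]'
python3 -c "
from h import *
go([.5276,.0915,.0245],-3.5)
t=env.grab_frame('top');s=env.grab_frame('side')
cv2.imwrite('pics/p2.png',cv2.resize(s['frame'][100:300,100:360,::-1],(780,600)))"
```

```text
time: 7.25
eef_pos: [0.5261, 0.0865, 0.1196]
tcp_rot: [3.14, -0.092, -0.004]
contact_force: [-0.3, -0.0, 0.4]
opening: 0.185
grasp_force: 43.1
pos [0.5261 0.0865 0.1196] yaw -3.36 tilt z [-0.003  0.    -1.   ]
shift [ 0.029 -0.101  1.902] twist 0.03
```

View pics/p2.png

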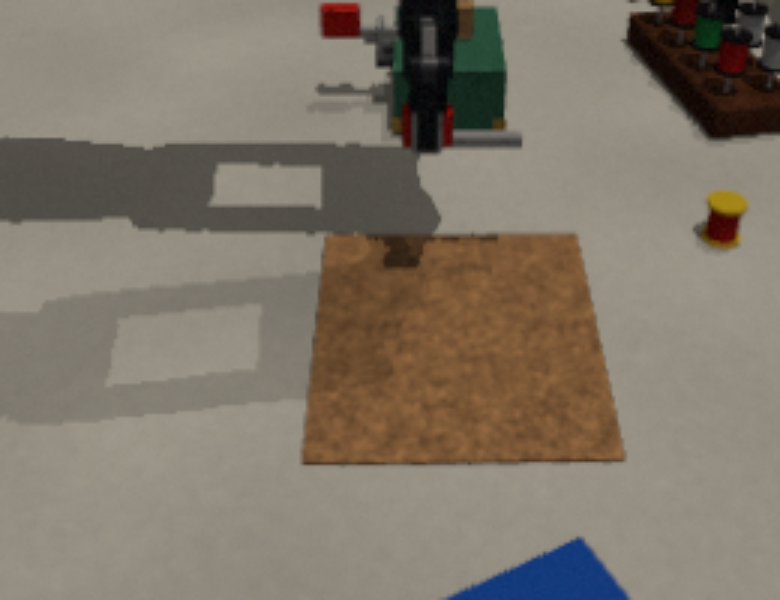

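The pin is held level between the fingers, with the handle at about (428,128) in this crop. I'll lower it onto the mat and release.

```bash
python3 -m pendant '[[[-1,0.01,-0.04,0.2,0],[-1,0.02,-0.06,0.5,0],[-1,0.02,-0.06,0.8,0],[-1,0.02,-0.06,1.1,0],[-1,0.02,-0.06,1.4,0],[-1,0.02,-0.06,1.6,0],[-1,0.02,-0.06,1.75,0],[-1,0.02,-0.06,1.85,0],[-1,0.02,-0.06,1.9,0],[-1,0.02,-0.06,1.9,0]]]'
python3 -c "
from h import *
go([.5276,.0915,.0235],-3.5)"
```

```text
time: 8.35
eef_pos: [0.5282, 0.0883, 0.0258]
tcp_rot: [-3.14, 0.095, -0.0]
contact_force: [-0.2, 0.1, -0.1]
opening: 0.18
grasp_force: 43.1
pos [0.5282 0.0883 0.0258] yaw -3.48 tilt z [ 0.  0. -1.]
shift [-0.015 -0.064  0.046] twist 0.0
```

```bash
python3 -m pendant '[[[-1,0,-0.05,0.02,0],[-1,0,-0.05,0.04,0],[-1,0,-0.05,0.04,0],[-0.5,0,-0.05,0.04,0],[-0.3,0,-0.05,0.04,0],[-0.1,0,-0.05,0.04,0],[-0.1,0,-0.05,0.04,0],[-0.1,0,-0.05,-0.1,0],[-0.1,0,-0.05,-0.4,0],[-0.1,0,-0.05,-0.8,0]]]'
python3 -m pendant '[[[0,0,0,-0.3,0],[1,0,0,-0.8,0],[1,0,0,-1.3,0],[1,0,0.3,-1.8,0],[1,0,0.8,-2,0],[1,0,1.3,-2.2,0],[1,0,1.9,-2.2,-0.5],[1,0,2.5,-2.2,-1],[1,0,3.1,-2.2,-1.5],[1,0,3.5,-2.2,-2]]]'
python3 - <<'E'
from h import *
t=env.grab_frame('top');s=env.grab_frame('side')
blue=mask(t,(105,150,60),(128,255,255),(355,140,455,225)); wood=mask(t,(5,80,70),(22,255,255),(395,165,430,200))
print(rect(t,big(blue),.066),rect(t,big(wood),.1))
cv2.imwrite('pics/p3.png',np.hstack([t['frame'],s['frame']])[:,100:900,::-1])
go([.5605,-.3235,.18],23.3)
E
```

```text
time: 9.35
eef_pos: [0.5276, 0.0907, 0.0664]
tcp_rot: [3.14, -0.096, -0.002]
contact_force: [0.4, -0.5, -0.5]
opening: 0.448
grasp_force: 0.0
time: 10.35
eef_pos: [0.5176, -0.0858, 0.1773]
tcp_rot: [3.135, 0.18, 0.003]
contact_force: [-0.0, 0.4, -0.0]
opening: 1.0
grasp_force: 0.0
((563.285888671875, -331.1556396484375), (98.26140594482422, 123.95043182373047), 23.88956069946289) ((560.5078735351562, -322.5162353515625), (43.491729736328125, 14.201533317565918), 22.754661560058594)
pos [ 0.5177 -0.0863  0.1771] yaw 6.39 tilt z [ 0.002 -0.001 -1.   ]
shift [ 0.323  4.81  -0.05 ] twist -3.38
```

View pics/p3.png

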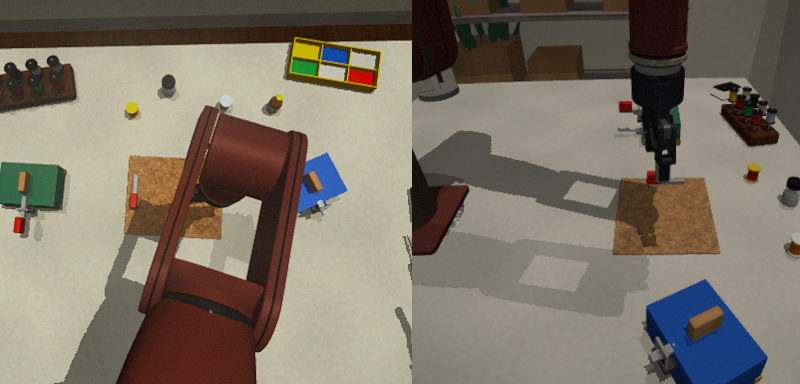

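The pin lies flat on the mat at (134,192) in this picture, released, and the lid is still on the chest with its handle at (560.5,-323) mm. I'll go to the lid handle.

```bash
python3 -m pendant '[[[1,0.02,0.3,0,-0.2],[1,0.05,0.8,0,-0.6],[1,0.09,1.4,0,-1],[1,0.13,2.0,0,-1.5],[1,0.17,2.6,0,-2],[1,0.21,3.2,0,-2.5],[1,0.25,3.8,0,-3],[1,0.29,4.4,0,-3.38],[1,0.31,4.7,0,-3.38],[1,0.32,4.76,0,-3.38]]]' 80
python3 -m pendant '[[[1,0,0,0.1,0],[1,0,0,0.3,0],[1,0,0,0.5,0],[1,0,0,0.7,0],[1,0,0,0.9,0],[1,0,0,1,0],[1,0,0,1,0],[1,0,0,1,0],[1,0,0,1,0],[1,0,0,1,0]]]' 80
python3 -c "
from h import *
go([.5605,-.3234,.0905],23.3)
w=env.grab_frame('wrist');m=mask(w,(5,80,70),(22,255,255),(180,60,330,300));print(cv2.minAreaRect(big(m)))"
```

```text
time: 11.45
eef_pos: [0.5608, -0.3194, 0.1762]
tcp_rot: [3.077, 0.634, 0.001]
contact_force: [0.5, 0.6, -0.8]
opening: 1.0
grasp_force: 0.0
time: 12.45
eef_pos: [0.5608, -0.3189, 0.1265]
tcp_rot: [3.075, 0.637, 0.001]
contact_force: [-0.2, 1.0, 0.2]
opening: 0.996
grasp_force: 0.0
pos [ 0.5608 -0.3189  0.1265] yaw 23.41 tilt z [ 0.001 -0.001 -1.   ]
shift [-0.042  0.079  0.72 ] twist 0.02
((261.5, 229.0), (80.0, 25.0), 90.0)
```

```bash
python3 -m pendant '[[[1,-0.04,0.08,0.2,0],[1,-0.04,0.08,0.4,0],[1,-0.04,0.08,0.6,0],[1,-0.04,0.08,0.72,0],[0.3,-0.04,0.08,0.72,0],[-0.3,-0.04,0.08,0.72,0],[-1,-0.04,0.08,0.72,0],[-1,-0.04,0.08,0.72,0],[-1,-0.04,0.08,0.72,0],[-1,-0.04,0.08,0.72,0]]]' 80
python3 -m pendant '[[[-1,0,0,0,0],[-1,0,0,-0.05,0],[-1,0,0,-0.1,0],[-1,0,0,-0.2,0],[-1,0,0,-0.3,0],[-1,0,0,-0.45,0],[-1,0,0,-0.6,0],[-1,0,0,-0.8,0],[-1,0,0,-1,0],[-1,0,0,-1,0]]]' 80
python3 -c "
from h import *
go([.5605,-.3234,.19],23.3)"
```

```text
time: 13.5
eef_pos: [0.5607, -0.3233, 0.0906]
tcp_rot: [3.075, 0.637, 0.002]
contact_force: [0.5, 0.7, 2.4]
opening: 0.178
grasp_force: 78.8
time: 14.5
eef_pos: [0.5593, -0.3231, 0.1394]
tcp_rot: [-3.075, -0.636, 0.002]
contact_force: [0.5, 0.7, -2.4]
opening: 0.173
grasp_force: 83.0
pos [ 0.5593 -0.3231  0.1394] yaw 23.37 tilt z [-0.002  0.001 -1.   ]
shift [ 0.018  0.014 -1.013] twist 0.01
```

The lid is held (about 0.25 kg). It goes at mat y = -30, which is world (539.7,-39.4) mm with yaw -3.5°, and the TCP ends at about 40 mm.

```bash
python3 -m pendant '[[[-1,0,0,-0.2,0],[-1,0,0,-0.5,0],[-1,0,0,-0.8,0],[-1,0.05,-0.2,-0.8,0.2],[-1,0.15,-0.5,-0.8,0.6],[-1,0.28,-0.8,-0.8,1.0],[-1,0.4,-1.1,-0.8,1.4],[-1,0.5,-1.4,-0.8,1.8],[-1,0.6,-1.7,-0.8,2.2],[-1,0.65,-1.85,-0.8,2.4]]]'
python3 -c "
from h import *
go([.5397,-.0394,.1],-3.5)
s=env.grab_frame('side');cv2.imwrite('pics/p4.png',s['frame'][...,::-1])"
```

```text
time: 15.5
eef_pos: [0.5532, -0.2233, 0.1801]
tcp_rot: [-3.126, -0.312, -0.001]
contact_force: [0.7, -0.3, -3.5]
opening: 0.17
grasp_force: 83.2
pos [ 0.5532 -0.2233  0.1801] yaw 11.39 tilt z [ 0.  0. -1.]
shift [ 0.462 -3.659  1.604] twist 2.98
```

View pics/p4.png

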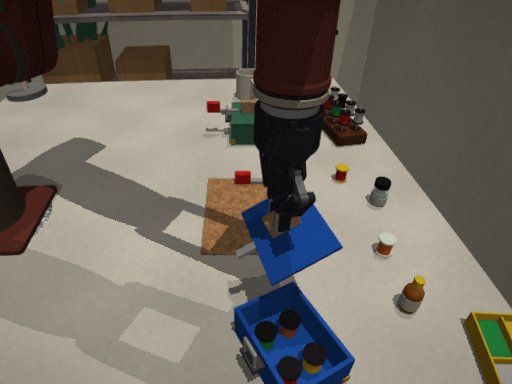

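The lid is held at about (290,235) and looks roughly level. The chest is open, and the pin is on the mat at (243,178).

```bash
python3 -m pendant '[[[-1,0.03,-0.25,0,0.2],[-1,0.07,-0.6,0,0.5],[-1,0.13,-1.0,0,0.9],[-1,0.19,-1.45,0,1.3],[-1,0.25,-1.95,0,1.7],[-1,0.31,-2.45,0,2.1],[-1,0.37,-2.9,0.2,2.5],[-1,0.42,-3.3,0.4,2.8],[-1,0.45,-3.5,0.6,2.95],[-1,0.45,-3.58,0.8,2.95]]]'
python3 -m pendant '[[[-1,0,0,0.2,0],[-1,0,0,0.4,0],[-1,0,0,0.6,0],[-1,0,0,0.7,0],[-1,0,0,0.8,0],[-1,0,0,0.8,0],[-1,0,0,0.8,0],[-1,0,0,0.8,0],[-1,0,0,0.8,0],[-1,0,0,0.8,0]]]'
python3 -c "
from h import *
go([.5397,-.0394,.0415],-3.5)
s=env.grab_frame('side');cv2.imwrite('pics/p5.png',cv2.resize(s['frame'][130:280,170:370,::-1],(800,600)))"
```

```text
time: 16.55
eef_pos: [0.54, -0.0445, 0.1397]
tcp_rot: [3.14, -0.089, 0.001]
contact_force: [-0.1, -0.1, -2.8]
opening: 0.169
grasp_force: 83.2
time: 17.55
eef_pos: [0.5401, -0.0454, 0.1002]
tcp_rot: [3.14, -0.091, 0.001]
contact_force: [0.1, -1.1, -1.7]
opening: 0.171
grasp_force: 83.2
pos [ 0.5401 -0.0454  0.1002] yaw -3.33 tilt z [ 0.001 -0.    -1.   ]
shift [-0.017 -0.119  1.174] twist 0.03
```

View pics/p5.png

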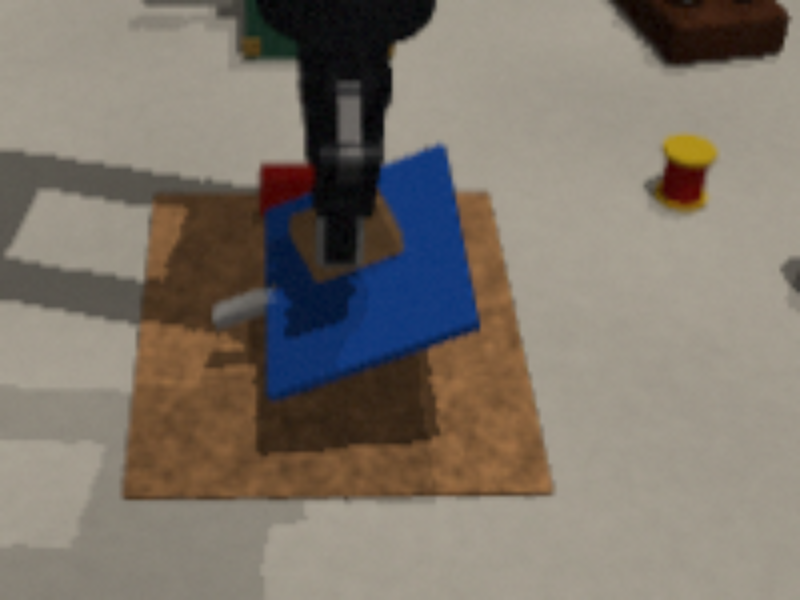

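The lid has pitched in the grip. The tongue side (-x) hangs about 18° low, with its edge running from (268,395) to (478,325). I'll lower it slowly so that the front touches first and pivots the lid back to flat, watching the force.

```bash
python3 -m pendant '[[[-1,0,-0.05,0.15,0],[-1,0,-0.1,0.3,0],[-1,0,-0.1,0.45,0],[-1,0,-0.1,0.6,0],[-1,0,-0.1,0.7,0],[-1,0,-0.1,0.76,0],[-1,0,-0.1,0.8,0],[-1,0,-0.1,0.84,0],[-1,0,-0.1,0.88,0],[-1,0,-0.1,0.88,0]]]' 80
python3 -m pendant '[[[-1,0,0,0.02,0],[-1,0,0,0.04,0],[-1,0,0,0.06,0],[-1,0,0,0.08,0],[-1,0,0,0.1,0],[-1,0,0,0.12,0],[-1,0,0,0.14,0],[-1,0,0,0.16,0],[-1,0,0,0.16,0],[-1,0,0,0.16,0]]]' 40
python3 -c "
from h import *
go([.5397,-.0394,.0405],-3.5)"
```

```text
time: 18.6
eef_pos: [0.5454, -0.0412, 0.0596]
tcp_rot: [3.139, -0.092, 0.017]
contact_force: [6.1, 0.8, 11.3]
opening: 0.17
grasp_force: 84.8
time: 19.6
eef_pos: [0.5467, -0.0419, 0.0526]
tcp_rot: [3.138, -0.092, 0.021]
contact_force: [8.2, -1.0, 12.1]
opening: 0.168
grasp_force: 85.2
pos [ 0.5467 -0.0419  0.0526] yaw -3.34 tilt z [ 0.014 -0.003 -1.   ]
shift [-0.146 -0.041  0.24 ] twist 0.03
```

Contact is at about 12 N and the lid is pivoting. I'll keep going gently, letting the tool follow by +x.

```bash
python3 -m pendant '[[[-1,0.05,0,0.03,0],[-1,0.1,0,0.05,0],[-1,0.1,0,0.08,0],[-1,0.1,0,0.11,0],[-1,0.1,0,0.14,0],[-1,0.1,0,0.17,0],[-1,0.1,0,0.2,0],[-1,0.1,0,0.22,0],[-1,0.1,0,0.22,0],[-1,0.1,0,0.22,0]]]' 40
python3 -c "
from h import *
go([.5397,-.0394,.0405],-3.5)
s=env.grab_frame('side');cv2.imwrite('pics/p6.png',cv2.resize(s['frame'][130:280,170:370,::-1],(800,600)))"
```

```text
time: 20.6
eef_pos: [0.553, -0.0422, 0.0436]
tcp_rot: [3.138, -0.092, 0.025]
contact_force: [5.2, 0.4, 25.3]
opening: 0.172
grasp_force: 88.7
pos [ 0.553  -0.0422  0.0436] yaw -3.34 tilt z [ 0.016 -0.003 -1.   ]
shift [-0.27  -0.041  0.057] twist 0.03
```

View pics/p6.png

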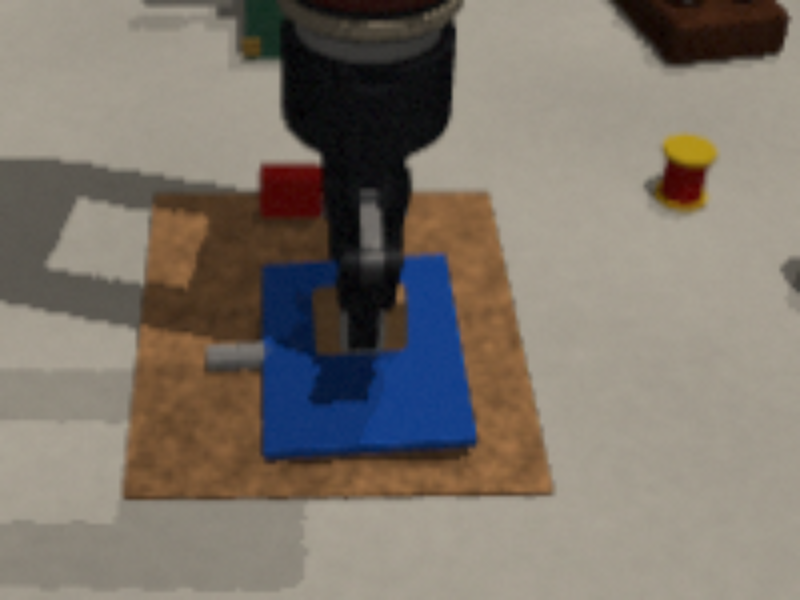

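The lid is almost flat, with its front edge running from (265,458) to (475,440). I'll ease off the load, open and rise.

```bash
python3 -m pendant '[[[-1,0,0,-0.04,0],[-1,0,0,-0.06,0],[-0.55,0,0,-0.06,0],[-0.4,0,0,-0.06,0],[-0.2,0,0,-0.06,0],[0,0,0,-0.06,0],[0,0,0,-0.06,0],[0,0,0,-0.2,0],[0,0,0,-0.5,0],[0,0,0,-0.9,0]]]'
python3 -m pendant '[[[0,0,0,-0.4,0],[0,0,0,-0.8,0],[0,0,0,-1.2,0],[0,0,0,-1.6,0],[0,0,0,-2,0],[0,-0.2,0,-2.3,0],[0,-0.6,0.4,-2.6,0],[0,-1,0.9,-2.6,0],[0,-1.4,1.4,-2.6,0],[0,-1.6,1.8,-2.6,0]]]'
python3 -m pendant '[[[0,0,0.4,0,0],[0,0,0.9,0,0],[0,0,1.5,0,0],[0,0,2.1,0,0],[0,0,2.6,0,0],[0,0,3,0,0],[0,0,3,0,0],[0,0,3,0,0],[0,0,3,0,0],[0,0,3,0,0]]]'
python3 - <<'E'
from h import *
t=env.grab_frame('top');s=env.grab_frame('side')
for n,lo,hi,roi,z in(("lid",(105,150,50),(128,255,255),(220,150,335,245),.015),("pin",(0,150,80),(8,255,255),(220,150,335,245),.034)):
    print(n,rect(t,big(mask(t,lo,hi,roi)),z))
cv2.imwrite('pics/p7.png',np.hstack([t['frame'],s['frame']])[:,150:950,::-1])
E
```

```text
time: 21.65
eef_pos: [0.5446, -0.0405, 0.0824]
tcp_rot: [-3.14, 0.091, 0.002]
contact_force: [-0.2, -0.0, -0.7]
opening: 0.497
grasp_force: 0.0
time: 22.65
eef_pos: [0.459, -0.1267, 0.2134]
tcp_rot: [3.139, -0.091, 0.002]
contact_force: [-0.1, -0.5, -0.8]
opening: 0.502
grasp_force: 0.0
time: 23.65
eef_pos: [0.4515, -0.2746, 0.2121]
tcp_rot: [-3.14, 0.09, -0.0]
contact_force: [0.6, -0.2, -0.9]
opening: 0.499
grasp_force: 0.0
lid ((550.9556274414062, -41.940826416015625), (137.6465301513672, 98.3277359008789), 86.97552490234375)
pin ((528.3106079101562, 90.87074279785156), (17.001178741455078, 34.286808013916016), 89.6671142578125)
```

View pics/p7.png

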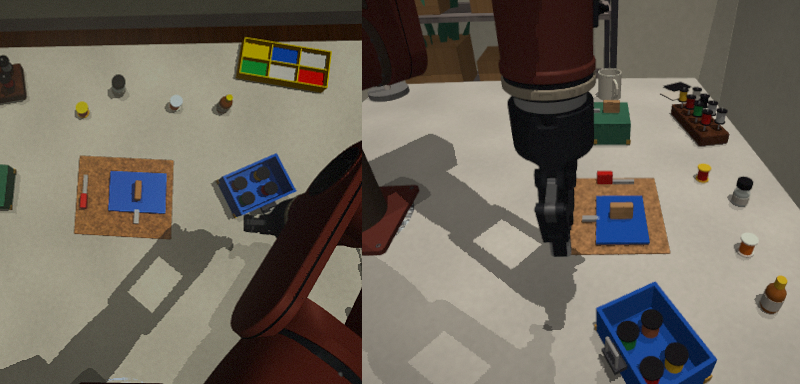

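Both pieces lie flat on the mat. The lid is at (551,-42) mm with full-size outline 138 x 98 mm, the pin is at (528,91) mm, and the gripper is clear of everything.

```bash
python3 -c "
from workcell import env
print(env.hand_in())"
```

```text
the job is handed in; nothing more can be done
None
```

I drew the pin and laid it on the cork mat, then set the blue lid beside it, right way up and flat; the green chest was not touched, and I handed the job in at about 24 s, with no verdict returned.

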